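# Point out the spice organizer left open, then flip its cap shut

### The arm

A 6-joint arm with a two-finger parallel gripper is mounted at the origin on the work surface. World frame = base frame: x ahead of the robot, y to its left, z up, the work surface at z = 0. Lengths are in m, angles in degrees, forces in N, time in s.
With the tool pointing down it reaches from about 0.275 to 0.85 m from the base axis. Payload 19 kg.
Tool frame: the origin (TCP) lies between the finger pads, 19 mm behind the fingertips; this is the grasp point; z points along the fingers, y is the line along which they close (so a half turn about z gives the same grasp; the last joint's range is limited). The gripper opens to 85 mm and grips with 20 to 120 N. Pads are 22 mm wide; open, the fingers measure 114 mm over their backs; the gripper's body (76 mm by 85 mm) begins 54 mm behind the grasp point. The pads swing forward as they close: fully open they stand 13 mm farther back than shut.
Start: joints at [-80.214, 8.623, 82.357, -0, 89.026, -7.678], TCP at [0.173, -0.548, 0.25] pointing down, gripper open.
Joint ranges: [-160.23, 160.23], [-39.13, 120.54], [6.94, 153.29], [-79.49, 259.48], [9.18, 160.14], [-161.06, 161.06]. Speed limits (degrees/s): [108.29, 108.29, 127.2, 172.46, 172.46, 172.46].

### API

Orientations are given as a 3x3 rotation matrix whose columns are the frame's x, y, z axes.
In Python, from workcell import observe, read_camera, camera_info, finish_job gives the robot as it stands. The module is installed in compiled form; this text tells all that it offers.
- The arm moves only by the tool send_rows, never from a script. Its argument "steps" is a list of rows, each a list of 3 entries, a list of its own where there are three numbers: the shift along the world's x, y, z in units of 0.02 m (1.0 is 0.02 m), then the turn about the world's z in units of 8 degrees (1.0 is 8 degrees), then the opening, from 0 (shut) to 1 (fully open). A call has 1 to 20 rows; each row shifts and turns the commanded pose from where the row before left it; what a row does not reach is not made up. A row lasts 1/10 s, in which the tool goes at most 50 mm and 8.59 degrees, less where a joint would pass 70% of its speed; a pose out of reach is approached as far as the arm can. A call with a number of a shift or a turn outside -1 to 1 is refused whole. A call with a gripper value outside its range is refused whole. The fingers move at their own pace and stop on an object; the grip force is fixed at half the most. Time passes only in rows, so rows that do not move let the fingers close. It gives the time, the measured TCP pose, the force, the opening and the grip force at its end, in the units of the state.
- observe(): the state, without advancing time (a new reading comes with each control period).
- read_camera(name): name is "scene" or "side" or "wrist"; returns (picture, depth): 384x512x3 uint8, red, green, blue; 384x512 float32, m along the optical axis (not along the pixel's ray), 0 where there is no reading.
- camera_info(name): a dict with "mtx" (3x3 intrinsics, pixels), "k1" (the pictures are not rectified: a ray, as slopes to the right and down, at radius r is drawn at 1 + k1 r^2 times it, then the intrinsics apply), "rvec" (rotation vector, rad) and "tvec" (3), from world to camera coordinates, as OpenCV has them; the wrist camera has in their place "mount" (4x4, takes a point from camera to tool coordinates, whose origin is the TCP and whose axes are the flange's). Camera axes: x right, y down, z forward; pixel columns grow to the right and rows downward; lengths in m; the calibration is good to about 2 mm. A picture is of the moment at which its call begins: read the wrist's pose just before it. camera_info takes no time and is no camera call.
- finish_job(): hands the job in; it is judged then, once.
The state is a dict: "time_s": time; "joints": joint angles; "qvel": joint speeds; "tau": joint torques, N m; "tcp_pos": TCP position; "eef_rot": TCP orientation; "force": force on the tool from outside, world axes, zero at the start; "wrist_torque": the same for the moment, N m; "grip_width": finger opening in m; "grip_force": force on a finger pad.
Only numpy, scipy, OpenCV 4.12 (cv2) and the standard library are available. Lean on these libraries where they do the work, as an engineer would, in place of code of your own. Each camera call takes 0.05 s, during which the arm holds its last target. There are 200 camera calls.

### The job

One of the two square spice organizers on the rack was left with its flip-top cap open. Show me which: point straight down with the fingertips just above its open mouth, without touching it, and stay there for two seconds; then push its cap fully shut with the fingertips. Do not pick anything up or point at the closed organizer; the open one stays where it stands, and everything else on the rack is left undisturbed.

Things in the scene. Friction and masses are not known exactly. Their poses are not given: they have to be found in the camera images.
- rack: fixed chrome wire rack, 290 deep (x) by 540 wide (y), origin on the counter under its centre. Two steps: the lower tier (x -145 to -5 mm in its frame) has its top 50 mm above the counter, the upper tier (x 5 to 145 mm) 120 mm. A grey clamp at its back, mid-width, fastens it to the counter's far edge.
- spice_a: the OPEN organizer: square white plastic box 84 x 84 mm, 75 mm high to the top of its grey deck, loose on the lower tier, about 0.35 kg. Origin at the centre of its underside, z up; its -x side (the cap's hinge side) faces the robot, give or take 0.35 rad. Deck has a round 40 mm mouth in its centre.
- spice_a_mouth (a point): centre of the open organizer's mouth, level with the deck top (75 mm above its underside); axes as the organizer's.
- spice_a_hinge (a point): middle of the cap's hinge line: organizer frame x = -34 mm, y = 0, 78.5 mm above its underside. The hinge runs along the organizer's y.
- spice_a_lip (a point): tip of the thumb lip on the open cap's free edge, 74 mm from the hinge line; moves with the cap.
- spice_a_cap (a joint): cap of the open organizer, rad: 0 = shut (flat on the deck, upper face 81 mm above the organizer's underside), 1.57 = upright, 1.7 to 2.1 at the start (leaning towards the robot), stop at 2.3. White plate 66 long, 60 wide, 5 mm thick, plus a lip 22 wide, 8 mm long at the free edge. Hinge friction of 0.018 N m, no spring: it stays where it is left and does not fall shut.
- spice_b: the CLOSED organizer: the same box with its cap down flat, 81 mm high, loose on the lower tier. Origin at the centre of its underside. A bystander.
- spice_b_cap (a joint): cap of the closed organizer, rad: 0 = shut, as it should stay.
- mug: white ceramic mug, 76 mm across, 85 mm high, handle on its own +y side (roughly towards the robot), loose on the lower tier. Origin at the centre of its underside. A bystander.
- dabba: round steel masala dabba with its lid on, 112 mm across, 50 mm high, loose on the upper tier. Origin at the centre of its underside. A bystander.
- tong: bamboo mini tong, a narrow V 150 mm long (its x), 42 mm across its open end, 14 mm high, lying roughly along the rack's width on the upper tier. Origin under its middle. A bystander.
Mind the look-alikes: they are no part of the job. Leave any blue or orange look-alike of the spice_a alone.

How it is judged (in metres and radians):
On the way, in this order (a step that is already met when the one before it is completed fails the run):
1. fingertips pointing down just above the mouth of the open organizer, without contact, cap still open and organizer not shifted, for 1.5 s (horizontal distance between the grasp point and spice_a_mouth below 0.025 m and z of the grasp point in the frame of spice_a_mouth between 0.02 and 0.08 m and angle between the grasp point's own z axis and vertical above 2.5 rad and contact force between each of the arm, the fingers and spice_a below 0.05 N and value of joint spice_a_cap above 1.5 rad and distance of spice_a from where it was at the start of the episode below 0.005 m), for 1.5 s.
2. the cap pushed shut (value of joint spice_a_cap below 0.08 rad), for 0.2 s.
At the end, for the whole second after the job is handed in: the cap of the organizer that was open is shut (joint below 0.08 rad), that organizer is at rest, upright and within 25 mm of where it stood; the closed organizer, mug, dabba and tong are within 10 mm of where they stood, upright, the closed cap still shut (value of joint each of spice_a_cap, spice_b_cap below 0.08 rad and linear speed of spice_a below 0.02 m/s and angle between each of spice_a, mug, dabba, spice_b's own z axis and vertical below 0.05 rad and distance of spice_a from where it was at the start of the episode below 0.025 m and distance of each of spice_b, mug, dabba, tong from where it was at the start of the episode below 0.01 m); the robot touches nothing.
It fails at once if the open organizer is lifted off the tier (10 mm), tipped over 0.3 rad or shoved more than 25 mm (z of spice_a in the frame of rack above 0.06 m or angle between spice_a's own z axis and vertical above 0.3 rad or distance of spice_a from where it was at the start of the episode above 0.025 m).
It fails at once if the closed organizer is pointed at: TCP within 25 mm sideways and 50 mm above the middle of its deck (horizontal distance between the grasp point and spice_b below 0.025 m and z of the grasp point in the frame of spice_b below 0.125 m).
It fails at once if a bystander is moved more than 10 mm (distance of any of spice_b, mug, dabba, tong from where it was at the start of the episode above 0.01 m).
It fails at once if the closed organizer's cap is opened (value of joint spice_b_cap above 0.15 rad).
It also fails if it takes over 46 s, if anything falls off the work surface, if the arm or the gripper's body presses on something with over 40 N, if the wrist force passes 120 N, or if a joint passes its speed limit or range.

## Working session

There is one attempt and no reset: what is moved stays moved. The work goes in short steps, Python scripts to look and compute and a tool call to move; the robot and the scene stay as the last step left them, time stands still between calls to the robot, and variables do not carry over. Pictures are saved under pics/ and viewed, at most 10 in all, crops included, and the job is handed in when it is done.

Besides the shell and the picture viewer there is one more tool, called as name(argument=value, ...) on one line, values as JSON. send_rows: Moves the arm, as the interface text tells. Shifts and turns lie within -1 to 1; 1 stands for 0.02 m of shift or 8 degrees of turn. Its arguments: {"type":"object","properties":{"steps":{"type":"array","items":{"type":"array"}}},"required":["steps"]}

```bash
mkdir -p pics
cat > h.py <<'E'
import numpy as np, cv2
from workcell import observe, read_camera, camera_info, finish_job
def ext(name, st=None):
    c=camera_info(name); K=np.array(c["mtx"],float)
    if "rvec" in c:
        R=cv2.Rodrigues(np.array(c["rvec"],float))[0]; t=np.array(c["tvec"],float).ravel()
        return K,c["k1"],R.T,-R.T@t
    M=np.array(c["mount"]);Rt=np.array(st["eef_rot"]);
    return K,c["k1"],Rt@M[:3,:3],Rt@M[:3,3]+np.array(st["tcp_pos"])
def rays(name,uv,st=None):
    K,k1,R,o=ext(name,st)
    p=cv2.undistortPoints(np.array(uv,float).reshape(-1,1,2),K,np.array([k1,0,0,0.]))[:,0]
    return o,np.c_[p,np.ones(len(p))]@R.T
def cloud(name,depth,st=None):
    v,u=np.mgrid[:384,:512]
    o,d=rays(name,np.c_[u.ravel(),v.ravel()],st)
    return (o+d*depth.reshape(-1,1)).reshape(384,512,3)
def onplane(name,uv,z,st=None):
    o,d=rays(name,uv,st); return o+d*((z-o[2])/d[:,2])[:,None]
E
python3 - <<'E'
from h import *
for n in("scene","side"):
    im,d=read_camera(n); np.savez(n,im=im,d=d)
    cv2.imwrite(f"pics/{n}.png",im[...,::-1])
    print(n,ext(n)[3],ext(n)[2][:,2])
print(observe()["eef_rot"])
E
```

```text
scene [ 1.18264756 -0.18598513  1.18798355] [-0.52625585  0.09932515 -0.84450535]
side [0.26627898 0.82046057 0.6354397 ] [ 0.23999601 -0.823323   -0.51433564]
[[ 9.53908492e-01  3.00097590e-01 -1.59432160e-04]
 [ 3.00097584e-01 -9.53907903e-01  1.07330713e-03]
 [ 1.70013284e-04 -1.07168199e-03 -9.99999411e-01]]
```

View pics/scene.png

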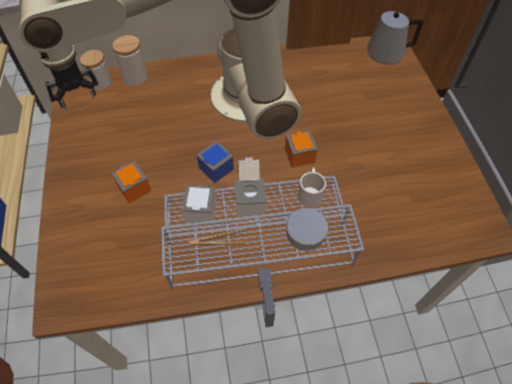

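View pics/side.png

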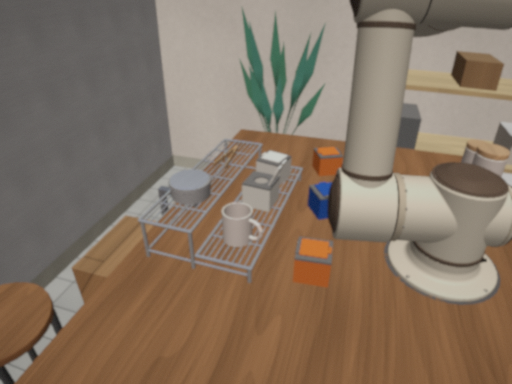

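The scene camera shows two white boxes on the lower tier. The one at (250,197) has a dark mouth and a raised cap at (250,168). The one at (199,203) has a flat cap. The blue one (215,160) and the orange ones (131,180) and (301,147) are look-alikes on the counter. The box at (250,197) fits the description; I'll confirm it in a crop and measure.

Run:
```python
from h import *
S=np.load("scene.npz"); im,d=S["im"],S["d"]; P=cloud("scene",d)
c=im[145:235,165:345]; A=cv2.resize(c[...,::-1],None,fx=4,fy=4,interpolation=cv2.INTER_CUBIC)
T=np.load("side.npz"); B=cv2.resize(T["im"][140:215,210:330][...,::-1],(720,450)[:2],interpolation=cv2.INTER_CUBIC)
cv2.imwrite("pics/crop.png",np.vstack([cv2.resize(A,(600,300)),cv2.resize(B,(600,300))]))
Q=cloud("side",T["d"])
for n,C in(("scene",P),("side",Q)):
  pts=C.reshape(-1,3)
  for lo,hi in((.118,.131),(.131,.145),(.145,.16),(.16,.18),(.18,.2),(.2,.22)):
    m=((C[...,2]>lo)&(C[...,2]<hi)&(C[...,0]>.25)&(C[...,0]<.75)&(np.abs(C[...,1])<.45)).astype(np.uint8)
    k,l,s,ce=cv2.connectedComponentsWithStats(m)
    for i in range(1,k):
      if s[i,4]>12:
        p=C[l==i]; print(n,lo,s[i].tolist(),p.mean(0).round(3),p.min(0).round(3),p.max(0).round(3))
```

```text
scene 0.118 [252, 121, 47, 15, 96] [0.298 0.042 0.125] [ 0.27  -0.03   0.118] [0.308 0.129 0.131]
scene 0.118 [302, 168, 23, 17, 77] [0.491 0.122 0.125] [0.459 0.086 0.118] [0.526 0.146 0.131]
scene 0.118 [235, 178, 31, 27, 580] [ 0.513 -0.074  0.126] [ 0.463 -0.12   0.118] [ 0.555 -0.028  0.131]
scene 0.118 [181, 185, 33, 28, 468] [ 0.516 -0.227  0.127] [ 0.461 -0.278  0.118] [ 0.56  -0.178  0.131]
scene 0.118 [300, 185, 25, 12, 62] [0.546 0.101 0.124] [0.518 0.075 0.118] [0.556 0.142 0.131]
scene 0.118 [313, 204, 41, 9, 118] [0.608 0.161 0.121] [0.596 0.095 0.118] [0.631 0.207 0.126]
scene 0.118 [228, 211, 65, 10, 137] [ 0.594 -0.055  0.121] [ 0.586 -0.149  0.118] [0.603 0.034 0.126]
scene 0.118 [337, 214, 10, 3, 14] [0.634 0.17  0.121] [0.632 0.156 0.118] [0.637 0.183 0.124]
scene 0.118 [335, 214, 29, 39, 199] [0.698 0.183 0.121] [0.635 0.143 0.118] [0.749 0.203 0.125]
scene 0.118 [200, 219, 27, 5, 63] [ 0.589 -0.192  0.12 ] [ 0.584 -0.229  0.118] [ 0.599 -0.156  0.124]
scene 0.118 [205, 219, 61, 14, 109] [ 0.609 -0.147  0.121] [ 0.6   -0.217  0.118] [ 0.622 -0.047  0.126]
scene 0
[... 7649 characters left out ...]
 0.145] [0.713 0.11  0.16 ]
side 0.145 [327, 199, 22, 31, 127] [0.277 0.114 0.153] [0.25  0.024 0.145] [0.31  0.137 0.16 ]
side 0.16 [274, 166, 10, 11, 23] [ 0.456 -0.047  0.169] [ 0.449 -0.087  0.16 ] [ 0.463 -0.035  0.178]
side 0.16 [168, 169, 43, 23, 752] [0.667 0.063 0.168] [0.615 0.002 0.16 ] [0.725 0.111 0.172]
side 0.16 [328, 192, 23, 33, 196] [0.277 0.114 0.17 ] [0.25 0.02 0.16] [0.311 0.137 0.18 ]
side 0.18 [278, 160, 9, 11, 29] [ 0.446 -0.056  0.188] [ 0.44  -0.094  0.181] [ 0.453 -0.034  0.196]
side 0.18 [329, 185, 23, 32, 242] [0.278 0.108 0.19 ] [0.25  0.029 0.18 ] [0.309 0.133 0.2  ]
side 0.2 [331, 171, 23, 37, 286] [0.278 0.094 0.21 ] [ 0.25  -0.017  0.2  ] [0.305 0.126 0.22 ]
```

View pics/crop.png

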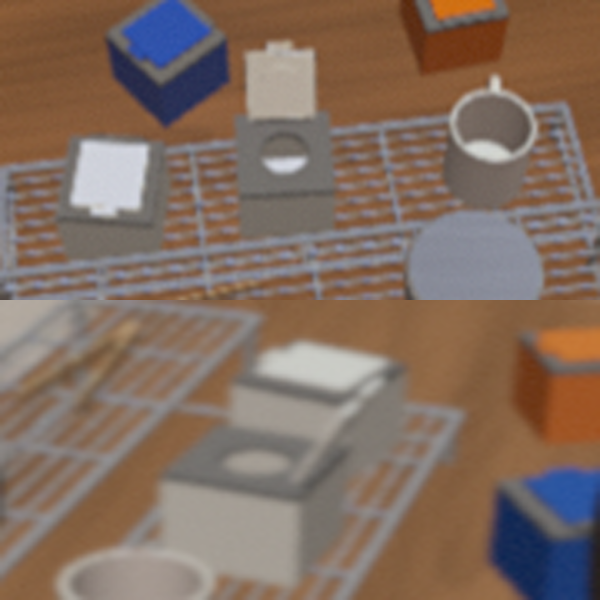

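The crop confirms it: the box at (250,190) has a round dark mouth and its cap raised towards the robot. The other box's cap lies flat. The two views agree on a deck centre of about (0.51, -0.073, 0.125). The cap leans back at about 2.0 rad, with its tip near (0.445, -0.07, 0.197). I'll approach high with the fingers shut.

send_rows(steps=[[[0.7,1,0],-0.11,0],[[0.7,1,0],-0.11,0],[[0.7,1,0],-0.11,0],[[0.7,1,0],-0.11,0],[[0.7,1,0],-0.11,0],[[0.7,1,0],-0.11,0],[[0.7,1,0],-0.11,0],[[0.7,1,0],-0.11,0],[[0.7,1,0],-0.11,0],[[0.7,1,0],-0.11,0],[[0.7,1,0],-0.11,0],[[0.7,1,0],-0.11,0],[[0.7,1,0],-0.11,0],[[0.7,1,0],-0.11,0],[[0.7,1,0],-0.11,0],[[0.7,1,0],-0.11,0],[[0.7,1,0],-0.11,0],[[0.7,1,0],-0.11,0],[[0.7,1,0],-0.11,0],[[0.7,1,0],-0.11,0]])

```text
time_s: 2.1
tcp_pos: [0.4529, -0.1475, 0.2498]
eef_rot: [[1.0, -0.003, -0.0], [-0.003, -1.0, 0.0], [-0.0, -0.0, -1.0]]
force: [-0.1, -1.0, 0.4]
grip_width: -0.0003
grip_force: 0.0
```

Run:
```python
from h import *
S=np.load("scene.npz"); im,d=S["im"],S["d"]; P=cloud("scene",d)
print("mouth scene ray",onplane("scene",[[250.2,190.6]],.125).round(4))
print("mouth side ray",onplane("side",[[210+257/5,140+163/4]],.125).round(4))
m=(P[...,2]>.1215)&(P[...,2]<.129)&(abs(P[...,0]-.51)<.055)&(abs(P[...,1]+.074)<.06)
print(cv2.minAreaRect(P[m][:,:2].astype(np.float32)*1000), np.median(P[m][:,2]))
m=(P[...,2]>.14)&(P[...,2]<.199)&(abs(P[...,0]-.46)<.03)&(abs(P[...,1]+.07)<.04)
p=P[m]; n=np.linalg.svd(p-p.mean(0),full_matrices=False)[2][2]; print("cap mean, normal, zmax",p.mean(0),n,p[:,2].max())
st=observe(); print(st["tcp_pos"],np.round(st["eef_rot"],3).tolist(),st["time_s"],st["grip_width"])
im,d=read_camera("wrist"); np.savez("wrist",im=im,d=d); cv2.imwrite("pics/wrist.png",im[...,::-1])
W=cloud("wrist",d,st); m=(W[...,2]>.118)&(W[...,2]<.130)&(abs(W[...,0]-.51)<.06)&(abs(W[...,1]+.074)<.06)
print(m.sum()); 
if m.sum()>50: print(cv2.minAreaRect(W[m][:,:2].astype(np.float32)*1000))
```

```text
mouth scene ray [[ 0.5099 -0.0724  0.125 ]]
mouth side ray [[ 0.5053 -0.0634  0.125 ]]
((508.8662414550781, -73.71369171142578), (84.0351333618164, 85.20569610595703), 83.4931869506836) 0.1256759508420322
cap mean, normal, zmax [ 0.45925547 -0.06882376  0.16713283] [ 0.89631882 -0.09875647  0.43227276] 0.19779216867853167
[ 0.45291286 -0.14750691  0.24976947] [[1.0, -0.003, -0.0], [-0.003, -1.0, 0.0], [-0.0, -0.0, -1.0]] 2.1 -0.00025899409825561563
8788
((509.0982360839844, -72.9583969116211), (85.07426452636719, 84.8115234375), 83.70724487304688)
```

View pics/wrist.png

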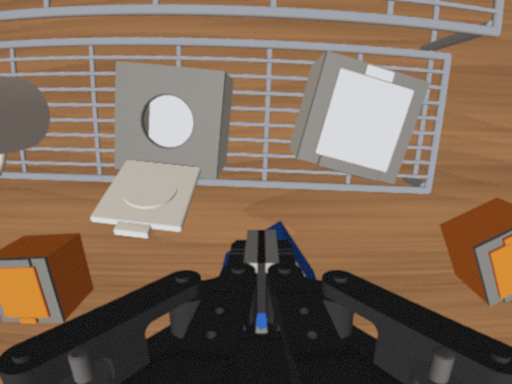

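The wrist view shows the mouth at (168,121), the open cap at (147,195) and the closed box at (365,118). The deck fit is 85 x 85 mm, centred at (0.509, -0.073, 0.125) with yaw about -6°. All the views agree to 2 mm apart from a rough side ray. I'll move over the mouth, then down and hold.

send_rows(steps=[[[0.7,0.93,0],-0.2,0],[[0.7,0.93,0],-0.2,0],[[0.7,0.93,0],-0.2,0],[[0.7,0.94,0],-0.2,0],[[0,0,-0.5],0,0],[[0,0,-0.5],0,0],[[0,0,-0.5],0,0],[[0,0,-0.5],0,0],[[0,0,-0.5],0,0],[[0,0,-0.5],0,0],[[0,0,-0.25],0,0],[[0,0,0],0,0],[[0,0,0],0,0],[[0,0,0],0,0],[[0,0,0],0,0],[[0,0,0],0,0],[[0,0,0],0,0],[[0,0,0],0,0],[[0,0,0],0,0],[[0,0,0],0,0]])

```text
time_s: 4.15
tcp_pos: [0.5085, -0.0739, 0.185]
eef_rot: [[0.994, -0.114, 0.0], [-0.114, -0.994, 0.0], [0.0, -0.0, -1.0]]
force: [0.6, -0.2, 0.3]
grip_width: -0.0
grip_force: 0.0
```

send_rows(steps=[[[0,0,0],0,0],[[0,0,0],0,0],[[0,0,0],0,0],[[0,0,0],0,0],[[0,0,0],0,0],[[0,0,0],0,0],[[0,0,0],0,0],[[0,0,0],0,0],[[0,0,0],0,0],[[0,0,0],0,0],[[0,0,0],0,0],[[0,0,0],0,0],[[0,0,0],0,0],[[0,0,0],0,0],[[0,0,0],0,0],[[0,0,0],0,0]])

```text
time_s: 5.75
tcp_pos: [0.5085, -0.0739, 0.185]
eef_rot: [[0.993, -0.114, 0.0], [-0.114, -0.993, 0.0], [0.0, -0.0, -1.0]]
force: [-0.3, 0.1, -0.6]
grip_width: 0.0001
grip_force: 0.0
```

Pointing held for over 2 s. Next I'll go up, back behind the cap, and down.

send_rows(steps=[[[0,0,0.65],0,0],[[0,0,0.65],0,0],[[0,0,0.65],0,0],[[0,0,0.65],0,0],[[0,0,0.65],0,0],[[0,0,0.3],0,0],[[-0.75,0.09,0],0,0],[[-0.75,0.09,0],0,0],[[-0.75,0.09,0],0,0],[[-0.75,0.09,0],0,0],[[-0.75,0.09,0],0,0],[[-0.75,0.09,0],0,0],[[-0.75,0.09,0],0,0],[[-0.75,0.09,0],0,0],[[0,0,0],0,0],[[0,0,-0.7],0,0],[[0,0,-0.7],0,0],[[0,0,-0.7],0,0],[[0,0,-0.7],0,0],[[0,0,-0.5],0,0]])

```text
time_s: 7.75
tcp_pos: [0.3883, -0.0593, 0.1879]
eef_rot: [[0.994, -0.114, -0.002], [-0.114, -0.994, 0.001], [-0.002, -0.001, -1.0]]
force: [0.2, -0.6, 0.4]
grip_width: -0.0001
grip_force: 0.0
```

send_rows(steps=[[[0.5,-0.055,0],0,0],[[0.5,-0.055,0],0,0],[[0.5,-0.055,0],0,0],[[0.5,-0.055,0],0,0],[[0.4,-0.045,0],0,0],[[0.4,-0.045,0],0,0],[[0.4,-0.045,0],0,0],[[0.4,-0.045,0],0,0],[[0.4,-0.045,0],0,0],[[0.4,-0.045,0],0,0],[[0.1,-0.01,0],0,0]])

```text
time_s: 8.85
tcp_pos: [0.4792, -0.0696, 0.1898]
eef_rot: [[0.994, -0.114, -0.0], [-0.114, -0.994, 0.0], [-0.0, -0.0, -1.0]]
force: [-0.7, 0.3, -0.3]
grip_width: -0.0001
grip_force: 0.2
```

Run:
```python
from h import *
st=observe(); print(st["tcp_pos"],st["force"])
im,d=read_camera("scene"); jm,e=read_camera("side")
cv2.imwrite("pics/push.png",np.hstack([cv2.resize(im[140:230,180:300,::-1],(400,300)),cv2.resize(jm[135:225,210:330,::-1],(400,300))]))
```

```text
[ 0.47924356 -0.06956454  0.18982294] [-0.7037073   0.31644236 -0.34543888]
```

View pics/push.png

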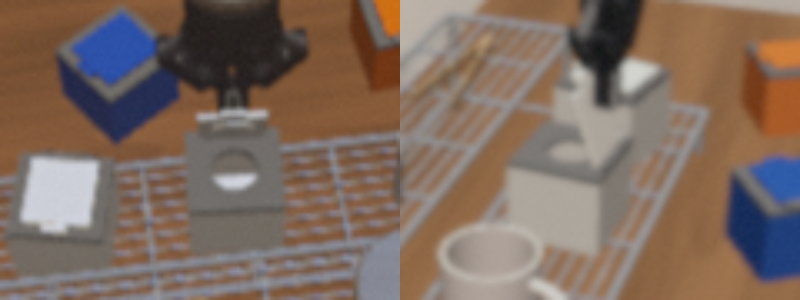

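The cap (left panel 232,118; right panel 590,115) is now past upright with the fingers behind it, and the box has not moved. I'll follow the arc down.

send_rows(steps=[[[0.26,-0.03,-0.1],0,0],[[0.26,-0.03,-0.1],0,0],[[0.26,-0.03,-0.1],0,0],[[0.26,-0.03,-0.1],0,0],[[0.2,-0.02,-0.25],0,0],[[0.2,-0.02,-0.25],0,0],[[0.15,-0.02,-0.25],0,0],[[0.1,-0.01,-0.25],0,0],[[0.05,0,-0.25],0,0],[[0,0,-0.25],0,0],[[0,0,-0.1],0,0],[[0,0,0],0,0]])

```text
time_s: 10.15
tcp_pos: [0.5132, -0.0732, 0.1499]
eef_rot: [[0.993, -0.114, -0.0], [-0.114, -0.993, 0.0], [-0.0, -0.0, -1.0]]
force: [0.6, 0.2, -0.7]
grip_width: -0.0001
grip_force: 0.0
```

send_rows(steps=[[[0,0,-0.05],0,0],[[0,0,0],0,0]])

```text
time_s: 10.35
tcp_pos: [0.5133, -0.0733, 0.1495]
eef_rot: [[0.994, -0.114, 0.001], [-0.114, -0.994, -0.0], [0.001, 0.0, -1.0]]
force: [-3.1, 0.7, 7.5]
grip_width: 0.0001
grip_force: 3.5
```

send_rows(steps=[[[0,0,-0.05],0,0],[[0,0,0],0,0],[[0,0,0],0,0],[[0,0,0],0,0]])

```text
time_s: 10.75
tcp_pos: [0.5134, -0.0733, 0.1492]
eef_rot: [[0.994, -0.114, 0.001], [-0.114, -0.994, -0.0], [0.001, 0.0, -1.0]]
force: [-7.0, 1.5, 17.9]
grip_width: 0.0002
grip_force: 8.5
```

The force rises at z = 0.149, so the cap is seated. I'll retreat straight up.

send_rows(steps=[[[0,0,0.2],0,0],[[0,0,0.5],0,0],[[0,0,0.8],0,0],[[0,0,0.8],0,0],[[0,0,0.8],0,0],[[0,0,0.8],0,0],[[0,0,0.8],0,0],[[-0.8,0,0.8],0,0],[[-0.8,0,0.8],0,0],[[-0.8,0,0],0,0],[[-0.8,0,0],0,0],[[-0.8,0,0],0,0],[[-0.8,0,0],0,0],[[0,0,0],0,0],[[0,0,0],0,0],[[0,0,0],0,0]])

```text
time_s: 12.35
tcp_pos: [0.4178, -0.0733, 0.2741]
eef_rot: [[0.993, -0.114, 0.0], [-0.114, -0.993, 0.0], [0.0, -0.0, -1.0]]
force: [-0.0, 0.2, 0.3]
grip_width: -0.0001
grip_force: 0.0
```

Run:
```python
from h import *
st=observe(); print(st["tcp_pos"],st["force"],st["time_s"])
im,d=read_camera("scene"); jm,e=read_camera("side"); P=cloud("scene",d)
cv2.imwrite("pics/end.png",np.hstack([cv2.resize(im[145:235,165:345,::-1],(400,200)),cv2.resize(jm[135:225,210:330,::-1],(267,200))]))
m=(P[...,2]>.118)&(P[...,2]<.16)&(abs(P[...,0]-.51)<.055)&(abs(P[...,1]+.074)<.06)
print(cv2.minAreaRect(P[m][:,:2].astype(np.float32)*1000))
m=(P[...,2]>.12)&(P[...,2]<.17)&(abs(P[...,0]-.505)<.024)&(abs(P[...,1]+.073)<.022)
p=P[m]; print(p[:,2].mean(), np.linalg.lstsq(np.c_[p[:,:2],np.ones(len(p))],p[:,2],rcond=None)[0][:2])
```

```text
[ 0.41782394 -0.07332225  0.2741358 ] [-0.04155121  0.19611625  0.27616237] 12.35
((507.98291015625, -73.70849609375), (83.76154327392578, 90.57147216796875), 83.5909194946289)
0.1316974012970968 [-0.00410563 -0.00914319]
```

View pics/end.png

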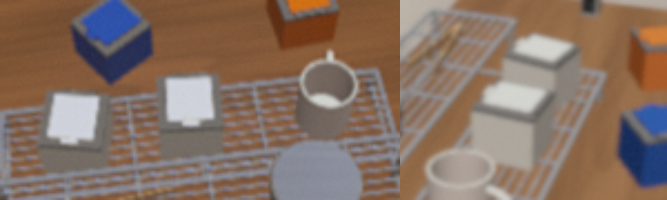

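The cap at (190,100) lies flat: its face is at 0.1317 m with under 0.01 rad of slope. The box has moved about 1 mm, the other items look where they were, and the arm is clear.

```bash
python3 -c "
from workcell import finish_job; print(finish_job())"
```

```text
the job is handed in; nothing more can be done
None
```

I pointed at the open organizer's mouth for over two seconds, then pushed its cap fully shut; the box moved about 1 mm, nothing else on the rack appears disturbed, and the job is handed in (the hand-in gave no verdict).

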